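Change the tube mixer over from the spare to the main isolator

ROBOT

A 7-joint arm with a two-finger parallel gripper is mounted at the origin on the work surface. World frame = base frame: x ahead of the robot, y to its left, z up, the work surface at z = 0. Lengths are in m, angles in degrees, forces in N, time in s.
With the tool pointing down it reaches from about 0.425 to 0.825 m from the base axis. Payload 3.6 kg.
Tool frame: the origin (TCP) lies midway between the tips of the shut fingers; the grasp point (between the pads) lies manip.pinch_z behind it (manip.pinch_z is the distance from the TCP to the grasp point, in m); x points along the fingers, y is the direction in which the jaws open and shut, and the axes are right-handed (so a half turn about x gives the same grasp; the last joint's range is limited). The gripper opens to 93 mm and grips with 3 to 60 N. Pads are 15 mm wide; open, the fingers measure 128 mm over their backs; the gripper's body (75 mm by 188 mm) begins 65 mm behind the grasp point.
Start: joints at [74.628, 35.231, -0.722, 81.555, 0.464, 63.22, -2.315], TCP at [0.156, -0.631, 0.219] pointing down, gripper open.
Joint ranges: [-178.69, 178.69], [-17.37, 117.87], [-77.05, 75.6], [15.02, 138.74], [-78.02, 258.01], [0.78, 113.62], [-162.83, 162.83]. Speed limits (degrees/s): [159.86, 159.86, 180, 180, 180, 180, 180].

INTERFACE

Orientations are given as [roll, pitch, yaw] about the fixed x, y, z axes, in that order (R = Rz(yaw) Ry(pitch) Rx(roll)).
In Python, from station import manip gives the robot as it stands.
- The arm moves only by the shell command python3 -m inch 'ROWS' [OPENING] [FORCE]. ROWS is JSON, a list of rows, each a list of 2 entries, a list of its own where there are three numbers: the shift along the tool's x, y, z in mm, then the turn about the tool's x in degrees. A call has 1 to 12 rows; each row is the pose to reach, as a shift and turn from the pose commanded when the call began, along the tool's axes at that moment; what a row does not reach only later rows make up. A row lasts 1/12 s, in which the tool goes at most 41.7 mm and 7.16 degrees, less where a joint would pass 70% of its speed; a pose out of reach is approached as far as the arm can. A call with a gripper value outside its range is refused whole. OPENING is the closure, from 0 (fully open) to 1 (shut), set as the call begins (- or left out, the last holds). The fingers move at their own pace and stop on an object; FORCE is the grip in N (left out, the last holds). Time passes only in rows, so rows that repeat a pose let the fingers close. It gives the time, the measured TCP pose, the force and the opening at its end, in the units of the state.
- manip.get_state(): the state, without advancing time (a new reading comes with each control period).
- manip.camera(name): name is "scene" or "top" or "wrist"; returns a dict with "frame" (420x560x3 uint8, red, green, blue), "depth" (420x560 float32, m along the optical axis (not along the pixel's ray), 0 where there is no reading), "fx", "fy", "cx", "cy" (pixels), "rvec" (rotation vector, rad) and "tvec" (3), from world to camera coordinates, as OpenCV has them. Camera axes: x right, y down, z forward; pixel columns grow to the right and rows downward; lengths in m; the calibration is good to about 2 mm. A picture is of the moment at which its call begins.
- manip.job_done(): hands the job in, once; it reports no verdict.
Trained networks look in a picture, given as the dict that the camera call returned (one of the last four; its "shot" number tells which), for a name from the list of things; names that differ only in an ending like _2 or _b are one class to them, and where a whole thing is asked for, a point or a joint stands for the part that bears it (a point fixed in the world has none). Each returns a list of dicts, best first, with "confidence" (0 to 1); they miss things now and then, are a little off and sometimes report something else, mostly with a low value. They report only what shows in the picture. A call takes as long as a camera call. They do not tell look-alikes from the thing itself.
- manip.find_in(picture, name): "centre" ([x, y, z] in m, in world coordinates, good to about 4 mm: the middle of the surface that is visible of it).
- manip.cut_out(picture, name): "pixels" (420x560 bool, what is visible of it).
The state is a dict: "time": time; "joint_pos": joint angles; "joint_velocities": joint speeds; "joint_efforts": joint torques, N m; "ee_pos": TCP position; "ee_rot": TCP orientation; "wrist_force": force on the tool from outside, world axes, zero at the start; "ft_torque": the same for the moment, N m; "opening": finger opening in m.
Only numpy, scipy, OpenCV 4.12 (cv2) and the standard library are available. Lean on these libraries where they do the work, as an engineer would, in place of code of your own. Each camera call takes 0.05 s, during which the arm holds its last target. There are 200 camera calls.

TASK

The tube mixer has been running off the spare supply and should go back to the main one. First turn the handle of the small isolator box (short handle) off, a quarter turn anticlockwise seen from above, then turn the handle of the large isolator box (long handle) on, a quarter turn clockwise. The two must never be on together, and each handle must be left fully in its new position.

Things in the scene. Friction and masses are not known exactly. Their poses are not given: they have to be found in the camera images.
- spare_isolator (a joint): Handle of the small (spare) isolator, a grey box fixed to the bench, 115 long x 85 wide x 50 mm high. Angle, rad: 0 = off, bar across the box's length; 1.571 = on, bar along it; both end stops. Grows clockwise from above. A detent holds each end with about 0.1 N m, fading to nothing half-way; released within 25 degrees of an end it springs home. Starts on.
- spare_isolator_grip (a point): Grip point of the small (spare) isolator's handle, on its upright turning axis, 80 mm above the bench, 30 mm above the box's flat top. The handle is a black bar 50 mm long, 16 wide, 36 high (12 to 48 mm above the box top) on a round boss of 30 mm diameter. x = along the bar, y = across it, z = up; turns with the handle.
- main_isolator (a joint): Handle of the large (main) isolator, a grey box fixed to the bench, 160 long x 105 wide x 70 mm high. Angle, rad: 0 = off, bar across the box's length; 1.571 = on, bar along it; both end stops. Grows clockwise from above. Detent and stiffness as on the spare isolator. Starts off.
- main_isolator_grip (a point): Grip point of the large (main) isolator's handle, on its upright turning axis, 100 mm above the bench, 30 mm above the box's flat top. The handle is a black bar 90 mm long, 16 wide, 36 high (12 to 48 mm above the box top) on a round boss of 30 mm diameter. x = along the bar, y = across it, z = up; turns with the handle.
There are look-alikes about, which are no part of the job. Leave any orange look-alike of the part that bears spare_isolator alone.

How it is judged (in metres and radians):
On the way, in this order (a step that is already met when the one before it is completed fails the run):
1. the spare isolator is turned off while the main one is still off (value of joint spare_isolator below 0.18 rad and value of joint main_isolator below 0.5 rad), for 0.2 s.
2. the main isolator is turned on (value of joint main_isolator above 1.39 rad), for 0.2 s.
At the end, for the whole second after the job is handed in: the spare isolator's handle is off (within 0.18 rad, 10 degrees, of its off stop) and the main isolator's handle is on (within 0.18 rad of its on stop), and both stay there (value of joint spare_isolator below 0.18 rad and value of joint main_isolator above 1.39 rad); the robot touches nothing.
It fails at once if the main isolator is turned more than 0.5 rad (29 degrees) from off while the spare isolator is still more than 0.5 rad from off (value of joint each of main_isolator, spare_isolator above 0.5 rad).
It also fails if it takes over 48 s, if anything falls off the work surface, if the arm or the gripper's body presses on something with over 40 N, if the wrist force passes 120 N, or if a joint passes its speed limit or range.

## Working session

There is one attempt and no reset: what is moved stays moved. The work goes in short steps, Python scripts to look and compute and a shell command to move; the robot and the scene stay as the last step left them, time stands still between calls to the robot, and variables do not carry over. Pictures are saved under pics/ and viewed, about 8 in all and at most 12, crops included, and the job is handed in when it is done.

```bash
mkdir -p pics; ls
python3 - <<'E'
from station import manip
import cv2,numpy as np
s=manip.get_state();print({k:np.round(v,3).tolist() for k,v in s.items()},manip.pinch_z)
ims=[]
for n in("scene","top"):
    p=manip.camera(n)
    for t in("spare_isolator","main_isolator","spare_isolator_grip","main_isolator_grip"):
        for d in manip.find_in(p,t):
            c=np.array(d["centre"]);px=cv2.projectPoints(c[None],np.array(p["rvec"]),np.array(p["tvec"]),np.array([[p["fx"],0,p["cx"]],[0,p["fy"],p["cy"]],[0,0,1]]),None)[0].ravel()
            print(n,t,round(d["confidence"],2),c.round(3),px.round())
    cv2.imwrite(f"pics/{n}0.png",p["frame"][:,:,::-1])
E
```

```text
pics
{'time': 0.0, 'joint_pos': [74.628, 35.29, -0.724, 81.637, 0.463, 63.219, -2.314], 'joint_velocities': [0.057, -0.03, 0.032, 0.122, -0.045, -0.005, -0.052], 'joint_efforts': [0.001, -45.894, 0.209, -16.574, -0.061, 0.021, 0.0], 'ee_pos': [0.155, -0.63, 0.217], 'ee_rot': [-89.842, 89.856, 104.016], 'wrist_force': [-0.704, -0.163, -0.137], 'ft_torque': [0.023, -0.009, 0.039], 'opening': 0.093} 0.0188
scene spare_isolator 0.63 [0.218 0.303 0.084] [415. 184.]
scene spare_isolator 0.57 [0.547 0.206 0.097] [347. 273.]
scene main_isolator 0.6 [ 0.548 -0.162  0.11 ] [194. 228.]
scene spare_isolator_grip 0.67 [0.212 0.308 0.082] [417. 183.]
scene spare_isolator_grip 0.59 [0.55  0.208 0.097] [347. 274.]
scene main_isolator_grip 0.96 [ 0.545 -0.159  0.11 ] [195. 227.]
scene main_isolator_grip 0.29 [0.546 0.21  0.096] [348. 274.]
top spare_isolator 0.64 [0.541 0.205 0.093] [201. 149.]
top spare_isolator 0.49 [0.206 0.303 0.099] [150. 291.]
top main_isolator 0.72 [ 0.537 -0.161  0.116] [355. 152.]
top spare_isolator_grip 0.73 [0.208 0.302 0.096] [151. 290.]
top spare_isolator_grip 0.72 [0.537 0.208 0.095] [199. 150.]
top main_isolator_grip 0.7 [ 0.533 -0.157  0.116] [353. 153.]
```

View pics/top0.png

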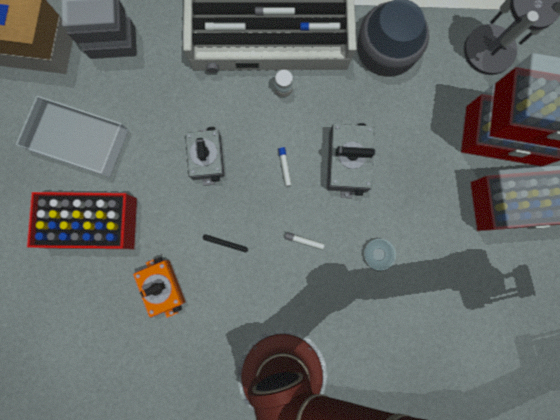

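View pics/scene0.png

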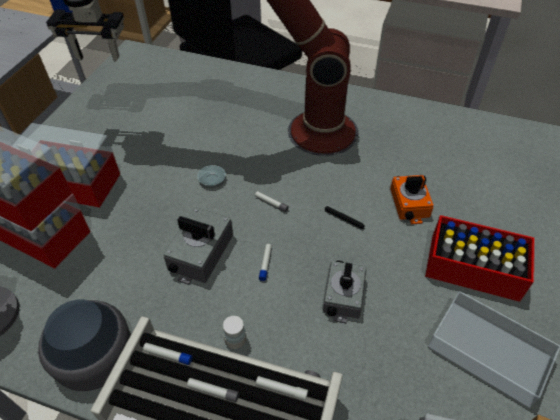

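The candidates for the spare isolator are the grey box at top (201,149) and the orange look-alike at (150,290), so I choose the grey one. The only candidate for the main isolator is the big grey box at (355,152). Next I measure the bar axes from depth and check both in a crop.

```bash
cat > h.py <<'E'
from station import manip
import cv2,numpy as np
from scipy.spatial.transform import Rotation as Ro
def cloud(p):
    v,u=np.mgrid[:420,:560];z=p["depth"]
    P=np.stack([(u-p["cx"])/p["fx"]*z,(v-p["cy"])/p["fy"]*z,z],-1)
    R=Ro.from_rotvec(np.ravel(p["rvec"])).as_matrix()
    W=(P-np.ravel(p["tvec"]))@R; W[z==0]=np.nan
    return W
def bar(p,xy,ztop,r):
    "handle top face: centre, yaw of long axis, size"
    W=cloud(p); m=(np.hypot(W[...,0]-xy[0],W[...,1]-xy[1])<r)&(np.abs(W[...,2]-ztop)<.012)
    q=W[m]; (c,s,a)=cv2.minAreaRect((q[:,:2]*1000).astype(np.float32))
    if s[0]<s[1]: a+=90;s=s[::-1]
    return np.round(c,1),np.round(s,1),round((a+90)%180-90,1),len(q),np.median(q[:,2]).round(4)
def tool():
    s=manip.get_state();R=Ro.from_euler('xyz',s["ee_rot"],degrees=True).as_matrix()
    return np.array(s["ee_pos"]),R,s
def togo(x,y,z,yaw):
    "shift mm in tool axes and turn (deg) to put TCP at xyz with jaw axis at yaw (mod 180)"
    t,R,s=tool();d=R.T@(np.array([x,y,z])-t)*1000
    j=np.degrees(np.arctan2(R[1,1],R[0,1]));turn=-((yaw-j+90)%180-90)
    print("t",s["time"],"tcp",t.round(4),"jawyaw",j.round(1),"shift",d.round(1),"turn",round(turn,1),"j7",round(s["joint_pos"][6],1))
E
python3 - <<'E'
from h import *
p=manip.camera("top")
print(bar(p,(.54,.207),.098,.045)); print(bar(p,(.535,-.158),.118,.06))
p2=manip.camera("scene")
print(bar(p2,(.54,.207),.098,.045)); print(bar(p2,(.535,-.158),.118,.06))
cv2.imwrite("pics/crop1.png",cv2.resize(p["frame"][110:210,170:390,::-1],None,fx=3.5,fy=3.5,interpolation=2))
togo(.54,.207,.22,90)
E
```

```text
(array([543. , 206.8]), array([48.7, 16.4]), 8.0, 152, np.float64(0.0977))
(array([ 540.1, -161.2]), array([89.7, 17.3]), 87.7, 294, np.float64(0.1175))
(array([543. , 207.2]), array([50.1, 15.7]), 7.2, 151, np.float64(0.0971))
(array([ 539.6, -159.4]), array([90.5, 18.9]), 88.8, 296, np.float64(0.1167))
t 0.6 tcp [ 0.1557 -0.6311  0.2187] jawyaw -76.1 shift [  -1.3 -721.6 -573.9] turn 13.9 j7 -2.3
```

View pics/crop1.png

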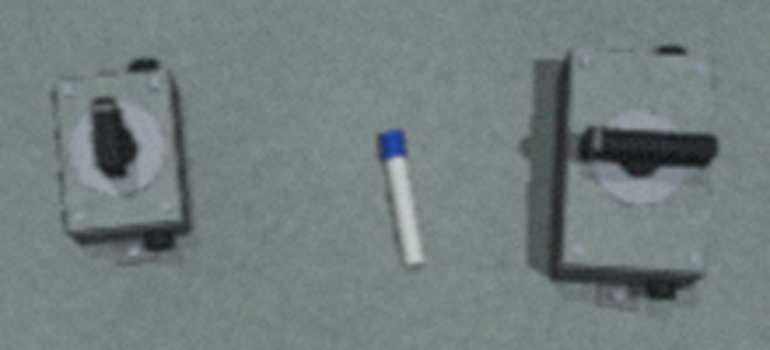

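The crop agrees: the small grey box at (115,150) has its bar along its length (on), and the large box at (640,150) has its bar across (off). No orange appears in either. Next I work out the waypoints.

Run:
```python
from h import *
for w in [(.36,-.32,.27),(.54,-.05,.27),(.543,.207,.20)]: togo(*w,97.5)
```

```text
t 0.6 tcp [ 0.1557 -0.6311  0.2187] jawyaw -76.1 shift [ -51.3 -253.1 -272.9] turn 6.4 j7 -2.3
t 0.6 tcp [ 0.1557 -0.6311  0.2187] jawyaw -76.1 shift [ -51.3 -472.1 -512.3] turn 6.4 j7 -2.3
t 0.6 tcp [ 0.1557 -0.6311  0.2187] jawyaw -76.1 shift [  18.7 -720.9 -576.8] turn 6.4 j7 -2.3
```

```bash
python3 -m inch '[[[-51,-60,-65],2],[[-51,-253,-273],6.4],[[-51,-253,-273],6.4],[[-51,-253,-273],6.4],[[-51,-253,-273],6.4],[[-51,-253,-273],6.4],[[-51,-253,-273],6.4],[[-51,-253,-273],6.4],[[-51,-253,-273],6.4],[[-51,-253,-273],6.4],[[-51,-253,-273],6.4],[[-51,-253,-273],6.4]]' 0 40
python3 - <<'E'
from h import *
for w in [(.54,-.05,.27),(.543,.207,.20)]: togo(*w,97.5)
E
```

```text
time: 1.6
ee_pos: [0.3598, -0.3207, 0.2699]
ee_rot: [71.9, 89.9, -100.7]
wrist_force: [0.4, 0.2, -0.4]
opening: 0.0928
t 1.6 tcp [ 0.3598 -0.3207  0.2699] jawyaw -82.5 shift [  -0.5 -245.  -213.9] turn -0.0 j7 -44.8
t 1.6 tcp [ 0.3598 -0.3207  0.2699] jawyaw -82.5 shift [  69.2 -499.5 -250.2] turn -0.0 j7 -44.8
```

```bash
python3 -m inch '[[[0,-245,-214],0],[[0,-245,-214],0],[[0,-245,-214],0],[[0,-245,-214],0],[[0,-245,-214],0],[[0,-245,-214],0],[[0,-245,-214],0],[[0,-245,-214],0],[[0,-245,-214],0]]'
python3 -m inch '[[[70,-255,-36],0],[[70,-255,-36],0],[[70,-255,-36],0],[[70,-255,-36],0],[[70,-255,-36],0],[[70,-255,-36],0],[[70,-255,-36],0],[[70,-255,-36],0],[[70,-255,-36],0],[[70,-255,-36],0]]'
python3 - <<'E'
from h import *
p=manip.camera("wrist"); print(bar(p,(.543,.207),.098,.045))
p=manip.camera("top"); print(bar(p,(.543,.207),.098,.045))
p=manip.camera("wrist");cv2.imwrite("pics/w1.png",p["frame"][:,:,::-1])
togo(.543,.207,.067,97.5)
E
```

```text
time: 2.35
ee_pos: [0.5438, -0.0432, 0.2691]
ee_rot: [-122.0, 89.7, 66.0]
wrist_force: [0.2, 0.7, 0.0]
opening: 0.0931
time: 3.18
ee_pos: [0.5445, 0.2042, 0.1996]
ee_rot: [94.2, 89.8, -78.6]
wrist_force: [0.5, -0.3, 1.2]
opening: 0.0928
(array([544.7, 206.8]), array([48.9, 15.6]), 7.2, 1034, np.float64(0.0976))
(array([0., 0.]), array([0., 0.]), 0.0, 0, np.float64(nan))
t 3.3333 tcp [0.5442 0.2052 0.2001] jawyaw -82.8 shift [133.1  -2.1   1.1] turn -0.3 j7 -112.2
  return _methods._mean(a, axis=axis, dtype=dtype,
  ret = ret.dtype.type(ret / rcount)
```

View pics/w1.png

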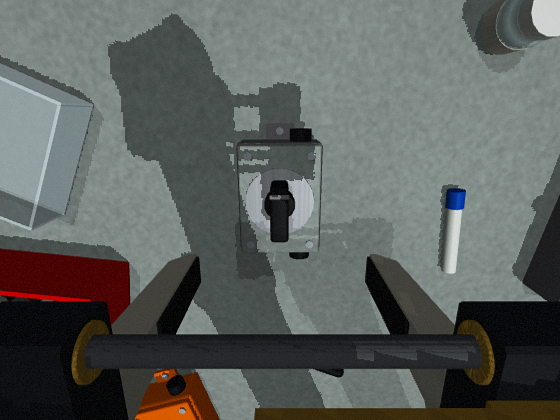

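The wrist view shows the grey box's bar at (280,210), centred between the open fingers. The orange look-alike, bottom left at (185,395), is clear of them. Descending, then gripping.

```bash
python3 -m inch '[[[40,-2,0],0],[[80,-2,0],0],[[100,-2,0],0],[[115,-2,0],0],[[125,-2,0],0],[[132,-2,0],0],[[132,-2,0],0]]'
python3 -m inch '[[[0,0,0],0],[[0,0,0],0],[[0,0,0],0],[[0,0,0],0],[[0,0,0],0],[[0,0,0],0],[[0,0,0],0],[[0,0,0],0]]' 1 25
```

```text
time: 3.92
ee_pos: [0.5428, 0.2092, 0.067]
ee_rot: [27.9, 89.9, -144.7]
wrist_force: [1.1, -0.2, -0.4]
opening: 0.0933
time: 4.58
ee_pos: [0.5429, 0.2102, 0.0678]
ee_rot: [-154.3, 90.0, 33.2]
wrist_force: [0.1, 0.7, 0.6]
opening: 0.0443
```

```bash
python3 -m inch '[[[0,2,0],0],[[0,2,0],0],[[0,2,0],0],[[0,2,0],0],[[0,2,0],0],[[0,2,0],0],[[0,2,0],0],[[0,2,0],0]]'; python3 -c "
from h import *
togo(.544,.207,.067,97.3)"
```

```text
time: 5.25
ee_pos: [0.5432, 0.2075, 0.0677]
ee_rot: [76.7, 90.0, -95.9]
wrist_force: [-0.2, -1.8, -0.3]
opening: 0.0158
t 5.25 tcp [0.5432 0.2075 0.0677] jawyaw -82.6 shift [ 0.7  0.6 -0.7] turn 0.1 j7 -114.6
```

Gripped at 15.8 mm with low force. Now turning anticlockwise (negative turn).

```bash
python3 -m inch '[[[0,0,0],-5],[[0,0,0],-11],[[0,0,0],-17],[[0,0,0],-23],[[0,0,0],-29],[[0,0,0],-35],[[0,0,0],-41],[[0,0,0],-47]]'; python3 -m inch '[[[0,0,0],-6],[[0,0,0],-12],[[0,0,0],-18],[[0,0,0],-24],[[0,0,0],-30],[[0,0,0],-36],[[0,0,0],-40],[[0,0,0],-43],[[0,0,0],-43],[[0,0,0],-43]]';python3 -c "
from h import *
togo(.544,.207,.067,187.3);print(tool()[2]['wrist_force'],tool()[2]['ft_torque'])"
```

```text
time: 5.92
ee_pos: [0.543, 0.2079, 0.0677]
ee_rot: [2.0, 90.0, -123.2]
wrist_force: [-0.4, -0.7, -0.2]
opening: 0.0159
time: 6.75
ee_pos: [0.5426, 0.208, 0.0677]
ee_rot: [-72.4, 89.9, -155.0]
wrist_force: [-1.5, -0.8, 0.9]
opening: 0.016
t 6.75 tcp [0.5426 0.208  0.0677] jawyaw 7.4 shift [0.7 1.3 1.2] turn 0.1 j7 -46.2
[-1.53849727 -0.81660048  0.90206385] [-0.42345807  0.02253699 -0.05888921]
```

```bash
python3 -m inch '[[[0,0,0],0],[[0,0,0],0],[[0,0,0],0],[[0,0,0],0],[[0,0,0],0],[[0,0,0],0],[[0,0,0],0],[[0,0,0],0]]' 0; python3 -m inch '[[[-20,0,0],0],[[-60,0,0],0],[[-100,0,0],0],[[-140,0,0],0],[[-150,0,0],0],[[-150,0,0],0]]'; python3 -c "
from h import *
p=manip.camera('wrist');print(bar(p,(.543,.207),.098,.045))
togo(.54,-.16,.22,-2)"
```

```text
time: 7.42
ee_pos: [0.5431, 0.2082, 0.0677]
ee_rot: [143.8, 90.0, 61.2]
wrist_force: [-0.3, -0.9, 0.3]
opening: 0.0646
time: 7.92
ee_pos: [0.5449, 0.2098, 0.2217]
ee_rot: [107.9, 89.5, 25.3]
wrist_force: [0.4, 1.0, -0.4]
opening: 0.0931
(array([543.6, 207. ]), array([49.2, 15.9]), -82.4, 912, np.float64(0.0977))
t 7.9667 tcp [0.5436 0.2084 0.2188] jawyaw 7.4 shift [ -1.5 -51.3 364.9] turn 9.4 j7 -38.5
```

Spare bar now at −82.4°, turned 89.6° from 7.2°, so it is off. On to the main isolator.

```bash
python3 -m inch '[[[0,-51,365],9.4],[[0,-51,365],9.4],[[0,-51,365],9.4],[[0,-51,365],9.4],[[0,-51,365],9.4],[[0,-51,365],9.4],[[0,-51,365],9.4],[[0,-51,365],9.4],[[0,-51,365],9.4],[[0,-51,365],9.4],[[0,-51,365],9.4],[[0,-51,365],9.4]]'
python3 - <<'E'
from h import *
p=manip.camera("wrist"); print(bar(p,(.54,-.16),.118,.06))
cv2.imwrite("pics/w2.png",p["frame"][:,:,::-1])
togo(.54,-.16,.087,-2)
E
```

```text
time: 8.97
ee_pos: [0.5388, -0.1593, 0.2158]
ee_rot: [-121.6, 89.8, 146.5]
wrist_force: [0.3, -0.4, 0.4]
opening: 0.093
(array([ 541.2, -161.4]), array([89.1, 15.9]), 87.7, 1925, np.float64(0.1177))
t 9.0167 tcp [ 0.5392 -0.1583  0.2164] jawyaw -1.8 shift [129.4   1.1   2. ] turn 0.2 j7 -9.4
```

View pics/w2.png

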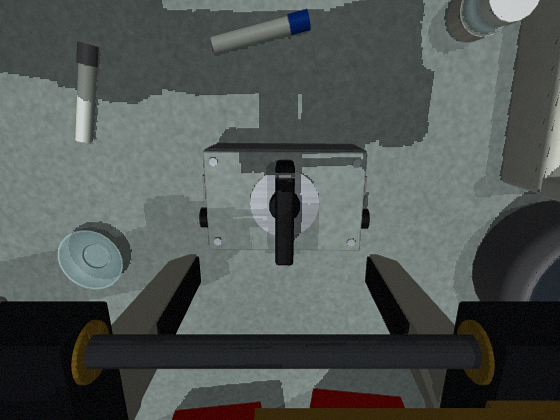

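The bar at (285,210) is centred between the fingers, the large box is below it, and nothing is in the way. Descending and gripping.

```bash
python3 -m inch '[[[40,2,2],0.4],[[80,2,2],0.4],[[100,2,2],0.4],[[115,2,2],0.4],[[125,2,2],0.4],[[129,2,2],0.4],[[129,2,2],0.4]]'
python3 -m inch '[[[0,0,0],0],[[0,0,0],0],[[0,0,0],0],[[0,0,0],0],[[0,0,0],0],[[0,0,0],0],[[0,0,0],0],[[0,0,0],0],[[0,0,0],0],[[0,0,0],0],[[0,0,0],0],[[0,0,0],0]]' 1 25
python3 -m inch '[[[0,0,0],0],[[0,0,0],0],[[0,0,0],0]]'
python3 -c "
from h import *
togo(.541,-.161,.087,-2.3)"
```

```text
time: 9.6
ee_pos: [0.5417, -0.161, 0.0882]
ee_rot: [-129.4, 89.9, 138.4]
wrist_force: [-0.2, 0.2, -0.1]
opening: 0.0934
time: 10.6
ee_pos: [0.5407, -0.1624, 0.0885]
ee_rot: [-86.5, 89.8, -178.8]
wrist_force: [-5.5, 0.6, 3.9]
opening: 0.0175
time: 10.85
ee_pos: [0.5399, -0.1624, 0.0885]
ee_rot: [-84.2, 89.8, -176.6]
wrist_force: [-5.1, 0.6, 3.4]
opening: 0.0158
t 10.85 tcp [ 0.5399 -0.1624  0.0885] jawyaw -2.3 shift [ 1.5  1.  -1.5] turn -0.0 j7 -16.3
```

```bash
python3 -m inch '[[[0,-1.5,-1],5],[[0,-1.5,-1],11],[[0,-1.5,-1],17],[[0,-1.5,-1],23],[[0,-1.5,-1],29],[[0,-1.5,-1],35],[[0,-1.5,-1],41],[[0,-1.5,-1],47]]'; python3 -m inch '[[[0,0,0],6],[[0,0,0],12],[[0,0,0],18],[[0,0,0],24],[[0,0,0],30],[[0,0,0],36],[[0,0,0],40],[[0,0,0],43],[[0,0,0],43],[[0,0,0],43]]';python3 -c "
from h import *
togo(.541,-.161,.087,-92.3);print(tool()[2]['wrist_force'],tool()[2]['ft_torque'])"
```

```text
time: 11.52
ee_pos: [0.5391, -0.1619, 0.0885]
ee_rot: [-24.3, 89.9, -163.9]
wrist_force: [-5.1, -0.4, 2.3]
opening: 0.0161
time: 12.35
ee_pos: [0.5388, -0.1612, 0.0885]
ee_rot: [-1.8, 89.8, 175.9]
wrist_force: [-5.7, 0.1, 3.1]
opening: 0.0161
t 12.35 tcp [ 0.5388 -0.1612  0.0885] jawyaw -92.3 shift [ 1.4 -0.3 -2.2] turn 0.0 j7 -85.3
[-5.67484138  0.1227799   3.07560753] [ 0.27323362  0.91955228 -0.09475706]
```

```bash
python3 -m inch '[[[0,0,0],0],[[0,0,0],0],[[0,0,0],0],[[0,0,0],0],[[0,0,0],0],[[0,0,0],0],[[0,0,0],0],[[0,0,0],0]]' 0; python3 -m inch '[[[-20,0,0],0],[[-60,0,0],0],[[-100,0,0],0],[[-140,0,0],0],[[-150,0,0],0],[[-150,0,0],0],[[-150,0,0],0]]'
python3 - <<'E'
from h import *
p=manip.camera('wrist');print(bar(p,(.54,-.16),.118,.06))
p=manip.camera('scene');print(bar(p,(.543,.207),.098,.045),bar(p,(.54,-.16),.118,.06))
cv2.imwrite("pics/s2.png",p["frame"][:,:,::-1]);togo(.54,-.16,.25,-92)
E
```

```text
time: 13.02
ee_pos: [0.5405, -0.1614, 0.0887]
ee_rot: [-164.5, 90.0, 13.1]
wrist_force: [-0.8, 0.1, -0.3]
opening: 0.0644
time: 13.6
ee_pos: [0.54, -0.1613, 0.2385]
ee_rot: [75.4, 90.0, -107.0]
wrist_force: [-0.9, 0.7, -0.3]
opening: 0.0928
(array([ 541.9, -162.3]), array([89.3, 15.7]), -2.8, 1659, np.float64(0.1176))
(array([542.2, 207.1]), array([50. , 19.9]), -80.7, 194, np.float64(0.0961)) (array([ 539.2, -160.6]), array([90.7, 17.7]), -2.9, 281, np.float64(0.1171))
t 13.7 tcp [ 0.5389 -0.1611  0.2365] jawyaw -92.3 shift [-13.5  -1.1  -1. ] turn -0.3 j7 -83.0
```

View pics/s2.png

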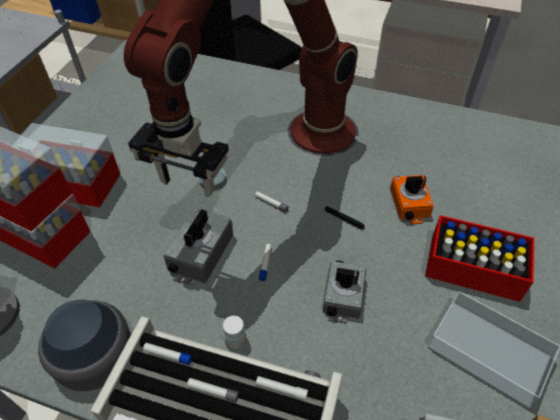

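The picture shows the main bar along its box (197,230) and the spare bar across its box (347,278). The gripper is clear above, the orange one is untouched, and the measured angles agree.

```bash
python3 -c "
from station import manip
print(manip.job_done())"
```

```text
the job is handed in; nothing more can be done
None
```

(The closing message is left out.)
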